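# Nest the caddy in its tote

### The job

Nest the grey caddy with the handle inside the grey tote that stands in the wooden rack: it is the wrong way round, so lift it, turn it half a turn to bring its low front end over the tote's low front end, and feel along the rim until its four ribs drop into the notches. Then press it down past the sprung catches until it sits fully home and level on the tote's floor, and let go. Press gently, never with more than about 30 N, and leave the things round about alone.

Things in the scene. Friction and masses are not known exactly. Their poses are not given: they have to be found in the camera images.
- caddy_grip (a point): Centre of the caddy's handle bar, 88 mm above its underside. The caddy: grey plastic open box, about 0.25 kg, 120 mm along x, 90 mm along y, walls 55 mm high, 95 mm high in all; its front (-x) end wall is low, 35 mm, with a paper label. z is up. The bar runs along x, 12 mm wide (grasp across it, along y), 14 mm high, with 68 mm clear between its two posts.
- caddy_feet (a point): Centre of the caddy at the height of its ribs' feet, 14 mm above its underside; axes as the caddy's. Each long side (+y and -y) has two upright outer ribs, 10 mm wide, standing out 7 mm, at x = -4 and x = +44 mm, running from here to the top. Below the feet the long sides taper in, to 80 mm across at the underside.
- rack_mid (a point): Centre of the underside of the wooden rack, on the worktop: a shallow tray fixed there, 194 mm along x, 118 mm along y, 18 mm high; z up. In it stands the lower grey tote, square with it, its low labelled front also at -x. The tote is snug along y but has play along x: its centre stands up to 14 mm either way from the rack's; this is not measured: feel for it. It takes about 12 N to shift it.
- rack_rim (a point): Point over the rack's centre at the height of the tote's rim, 53 mm above the worktop (end walls lower: front 26, back 38 mm). Tote: 152 x 106 mm, inside 140 x 94 mm, inner floor 8 mm above the worktop. Each long wall has two notches open at the rim for the caddy's ribs, 12.5 mm wide, 34 mm deep, at x = -4 and x = +44 mm from the tote's own centre. Turned the wrong way, the ribs only stand on the rim.
- rack_home (a point): Where the caddy's handle centre is when fully home, 96 mm above the worktop (along x it follows the tote, up to 16 mm off). With the ribs on the rim the handle centre is at 127 mm; with ribs in notches (1.2 mm play each way) it sinks freely to about 106 mm, where four small sprung steel buttons in the tote's long walls grip the caddy; pushing past takes 5 to 10 N, easing after 6 mm to 2 to 4 N.
- spice_jar: Bystander, to be left alone: a glass spice jar with a green cap, 46 mm across, 106 mm tall; origin at the centre of its underside
- mug: Bystander, to be left alone: a blue and white mug, 78 mm across, 92 mm tall; origin at the centre of its underside
- candle: Bystander, to be left alone: a tea light in a metal cup, 38 mm across, 15 mm tall; origin at the centre of its underside

How it is judged (in metres and radians):
On the way, in this order (a step that is already met when the one before it is completed fails the run):
1. the caddy is lifted clear of the worktop (height (world z) of caddy_grip above 0.135 m), for 0.2 s.
2. the caddy's ribs are in the notches: its handle centre has sunk below 120 mm over the rack's underside, within 18 mm of the rack's centre (z of caddy_grip in the frame of rack_mid below 0.12 m and horizontal distance between caddy_grip and rack_mid below 0.018 m and angle between caddy_grip's own z axis and vertical below 0.1 rad), for 0.1 s.
At the end, for the whole second after the job is handed in: The caddy is nested fully home and level in the tote (handle centre 96 mm above the worktop, within 2.5 mm; tilt below 0.05 rad; within 18 mm of the rack's centre and square with it within 0.08 rad), let go and at rest (z of caddy_grip in the frame of rack_mid between 0.0925 and 0.0985 m and horizontal distance between caddy_grip and rack_mid below 0.018 m and angle between the x axis of caddy_grip and the x axis of rack_mid, either way round below 0.08 rad and angle between caddy_grip's own z axis and vertical below 0.05 rad and linear speed of caddy below 0.01 m/s); the robot touches nothing.
It fails at once if the caddy is rammed: its contact forces on the tote and rack, the catches' side grip of about 15 N included, add up to more than 50 N (contact force between caddy and rack above 50 N).
It fails at once if the caddy is tipped by more than 0.4 rad (angle between caddy_grip's own z axis and vertical above 0.4 rad).
It fails at once if the spice jar is moved by more than 15 mm (distance of spice_jar from where it was at the start of the episode above 0.015 m).
It fails at once if the mug is moved by more than 15 mm (distance of mug from where it was at the start of the episode above 0.015 m).
It fails at once if the candle is moved by more than 15 mm (distance of candle from where it was at the start of the episode above 0.015 m).
It also fails if it takes over 70 s, if anything falls off the work surface, if the arm or the gripper's body presses on something with over 40 N, if the wrist force passes 120 N, or if a joint passes its speed limit or range.

### The arm

A 6-joint arm with a two-finger parallel gripper is mounted at the origin on a cart in front of the work surface, level with it; the furniture and walls round the work are solid. World frame = base frame: x ahead of the robot, y to its left, z up, the work surface at z = 0. Lengths are in m, angles in degrees, forces in N, time in s.
With the tool pointing down it reaches from about 0.375 to 0.9 m from the base axis. Payload 3.1 kg.
Tool frame: the origin (TCP) lies midway between the tips of the shut fingers; the grasp point (between the pads) lies 19 mm behind it; z points along the fingers, y is the line along which they close (so a half turn about z gives the same grasp; the last joint's range is limited). The gripper opens to 85 mm and grips with 20 to 120 N. Pads are 22 mm wide; open, the fingers measure 114 mm over their backs; the gripper's body (76 mm by 85 mm) begins 54 mm behind the grasp point. The pads swing forward as they close: fully open they stand 13 mm farther back than shut.
Start: joints at [53.085, 30.224, 82.088, -0, 67.689, -10.227], TCP at [0.281, 0.558, 0.231] pointing down, gripper open.
Joint ranges: [-176.69, 176.69], [-43.24, 126.21], [12.49, 139.97], [-82, 262], [0, 151.66], [-163.58, 163.58]. Speed limits (degrees/s): [159.86, 159.86, 180, 180, 180, 180].

### API

Orientations are given as [roll, pitch, yaw] about the fixed x, y, z axes, in that order (R = Rz(yaw) Ry(pitch) Rx(roll)).
In Python, from rig import status, optics, workorder, find_in, regions_of, tip_of gives the robot as it stands.
- The arm moves only by the tool drive_tool, never from a script. Its argument "rows" is a list of rows, each a list of 4 numbers: the shift along the world's x, y, z in m, then the turn about the world's z in degrees. In form: [[x, y, z, twist], ...]. A call has 1 to 8 rows; each row is the pose to reach, as a shift and turn from the pose commanded when the call began; what a row does not reach only later rows make up. A row lasts 1/10 s, in which the tool goes at most 50 mm and 8.59 degrees, less where a joint would pass 70% of its speed; a pose out of reach is approached as far as the arm can. A call with a gripper value outside its range is refused whole. "fingers" is the opening, from 0 (shut) to 1 (fully open), set as the call begins (left out, the last holds). The fingers move at their own pace and stop on an object; the grip force is fixed at half the most. Time passes only in rows, so rows that repeat a pose let the fingers close. It gives the time, the measured TCP pose, the force, the opening and the grip force at its end, in the units of the state.
- status.read_state(): the state, without advancing time (a new reading comes with each control period).
- optics.read_camera(name): name is "scene" or "top" or "wrist"; returns (picture, depth): 400x640x3 uint8, blue, green, red; 400x640 float32, m along the optical axis (not along the pixel's ray), 0 where there is no reading.
- optics.calibration(name): a dict with "fov_y" (degrees; the focal length in pixels is half the picture's height over the tangent of half this angle, whatever the lens; pixels are square), "cx", "cy" (the principal point, pixels), "k1" (the pictures are not rectified: a ray, as slopes to the right and down, at radius r is drawn at 1 + k1 r^2 times it, then the intrinsics apply), "xyz" and "attitude" of the camera in the world; the wrist camera has in their place "tool_from_camera" (4x4, takes a point from camera to tool coordinates, whose origin is the TCP and whose axes are the flange's). Camera axes: x right, y down, z forward; pixel columns grow to the right and rows downward; lengths in m; the calibration is good to about 2 mm. A picture is of the moment at which its call begins: read the wrist's pose just before it. calibration takes no time and is no camera call.
- workorder.sign_off(): hands the job in; it is judged then, once.
Trained networks look in the newest picture that a camera, given by its name, has taken for a name from the list of things; names that differ only in an ending like _2 or _b are one class to them, and where a whole thing is asked for, a point or a joint stands for the part that bears it (a point fixed in the world has none). Each returns a list of dicts, best first, with "p" (0 to 1); they miss things now and then, are a little off and sometimes report something else, mostly with a low value. They report only what shows in the picture. A call takes as long as a camera call.
- find_in(camera, label): "extent" ([left, top, right, bottom] in pixels, round what is visible of it).
- regions_of(camera, label): "pixels" (400x640 bool, what is visible of it) and "extent" ([left, top, right, bottom] in pixels, round what is visible of it).
- tip_of(camera, label): "uv" ([column, row] in pixels: a listed point, or the origin of a listed thing).
The state is a dict: "t": time; "joint_positions": joint angles; "joint_velocities": joint speeds; "effort": joint torques, N m; "tcp_pos": TCP position; "orientation": TCP orientation; "ft_force": force on the tool from outside, world axes, zero at the start; "torque": the same for the moment, N m; "width": finger opening in m; "gripper_force": force on a finger pad.
Only numpy, scipy, OpenCV 4.12 (cv2) and the standard library are available. Lean on these libraries where they do the work, as an engineer would, in place of code of your own. Each camera call takes 0.05 s, during which the arm holds its last target. There are 200 camera calls.

## Working session

There is one attempt and no reset: what is moved stays moved. The work goes in short steps, Python scripts to look and compute and a tool call to move; the robot and the scene stay as the last step left them, time stands still between calls to the robot, and variables do not carry over. Pictures are saved under pics/ and viewed, at most 10 in all, crops included, and the job is handed in when it is done.

Besides the shell and the picture viewer there is one more tool, called by a JSON object that holds its "api" and its "payload". drive_tool: Moves the arm, as the interface text tells. Its arguments: {"type":"object","properties":{"rows":{"type":"array","items":{"type":"array","items":{"type":"number"}}},"fingers":{"type":"number"}},"required":["rows"]}

```bash
mkdir -p pics; cat > h.py <<'E'
import numpy as np, cv2
from scipy.spatial.transform import Rotation as R
from rig import status, optics, workorder, find_in, regions_of, tip_of
def cam(name):
    c=optics.calibration(name)
    f=200/np.tan(np.radians(c["fov_y"])/2)
    if "tool_from_camera" in c:
        s=status.read_state(); T=np.eye(4); T[:3,:3]=R.from_euler('xyz',s["orientation"],degrees=True).as_matrix(); T[:3,3]=s["tcp_pos"]
        M=T@np.array(c["tool_from_camera"])
    else:
        M=np.eye(4); a=np.array(c["attitude"]); M[:3,:3]=R.from_euler('xyz',a,degrees=True).as_matrix() if a.size==3 else a; M[:3,3]=c["xyz"]
    return c,f,M
def rays(name,uv):
    c,f,M=cam(name); uv=np.atleast_2d(np.array(uv,float))
    d=(uv-[c["cx"],c["cy"]])/f; s=d.copy()
    for _ in range(20): s=d/(1+c["k1"]*(s**2).sum(1,keepdims=True))
    return M[:3,3], np.c_[s,np.ones(len(s))]@M[:3,:3].T
def at_z(name,uv,z):
    o,d=rays(name,uv); return o+d*((z-o[2])/d[:,2:3])
def at_d(name,uv,depth):
    o,d=rays(name,uv); return o+d*np.reshape(depth,(-1,1))
E
python3 - <<'E'
from h import *
s=status.read_state(); print(s)
for n in ["scene","top"]:
    print(n,optics.calibration(n))
    p,d=optics.read_camera(n); cv2.imwrite(f"pics/{n}.png",p); np.save(n+"_d.npy",d)
    for l in ["caddy_grip","caddy_feet","rack_mid","rack_rim","spice_jar","mug","candle"]:
        r=tip_of(n,l)[:2]; print(l,[(np.round(x["uv"],1),round(x["p"],2)) for x in r])
        z={"caddy_grip":.088,"caddy_feet":.014,"rack_rim":.053}.get(l,0)
        if r: print("   ",at_z(n,r[0]["uv"],z).round(4))
E
```

```text
{'t': 0.0, 'joint_positions': array([ 5.30847271e+01,  3.02779253e+01,  8.21565129e+01, -1.12702582e-04,
        6.76894537e+01, -1.02286983e+01]), 'joint_velocities': array([ 0.01373602, -0.06375368,  0.07197884, -0.10415381,  0.02475078,
       -0.03394886]), 'effort': array([ 1.12882713e-03, -4.42349589e+01, -1.78031266e+01, -2.41855532e-04,
        8.30316130e-03,  9.11762697e-06]), 'tcp_pos': array([0.28024417, 0.55784706, 0.23034408]), 'orientation': array([-1.79878059e+02, -2.18978994e-02,  1.53313445e+02]), 'ft_force': array([ 0.22678815,  0.33794528, -0.28901716]), 'torque': array([0.04450057, 0.01336745, 0.01309562]), 'gripper_force': 0.0, 'width': 0.08525795276177023}
scene {'fov_y': 48.20403433504918, 'cx': 310.2836188549753, 'cy': 194.96522042735734, 'k1': -0.08893146939542386, 'xyz': array([0.91725579, 0.81961876, 1.07794012]), 'attitude': array([-144.09855045,    0.76094203,  157.80483669])}
caddy_grip [(array([349.4, 225.7]), 0.86), (array([267.1, 222.1]), 0.43)]
    [[0.6021 0.2819 0.088 ]]
caddy_feet [(array([348.6, 238. ]), 0.76), (array([307.9, 152.8]), 0.32)]
   
[... 385 characters left out ...]
[[0.5342 0.4307 0.    ]]
top {'fov_y': 43.59621997070612, 'cx': 324.11866833194324, 'cy': 205.19741562591486, 'k1': -0.12171037531087388, 'xyz': array([0.4891961 , 0.17372085, 1.16608545]), 'attitude': array([-1.71543118e+02, -1.55316106e-01, -8.88800282e+01])}
caddy_grip [(array([274.1, 228.7]), 0.88)]
    [[0.5959 0.2813 0.088 ]]
caddy_feet []
rack_mid [(array([432.3, 242.7]), 0.88)]
    [[ 0.5787 -0.0817  0.    ]]
rack_rim [(array([431.4, 238.4]), 0.62)]
    [[ 0.5842 -0.0682  0.053 ]]
spice_jar [(array([338.7, 153.9]), 0.85)]
    [[0.7876 0.1414 0.    ]]
mug [(array([445.6, 153.8]), 0.93)]
    [[ 0.794  -0.1171  0.    ]]
candle [(array([213.5, 258.5]), 0.62)]
    [[0.5316 0.4299 0.    ]]
```

```bash
python3 - <<'E'
import cv2
a=cv2.imread("pics/top.png");b=cv2.imread("pics/scene.png")
cv2.imwrite("pics/c1.png",cv2.resize(a[130:300,190:510],None,fx=2.5,fy=2.5,interpolation=2))
cv2.imwrite("pics/c2.png",cv2.resize(b[70:310,200:450],None,fx=2.5,fy=2.5,interpolation=2))
E
```

```text
(no output)
```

View pics/c1.png

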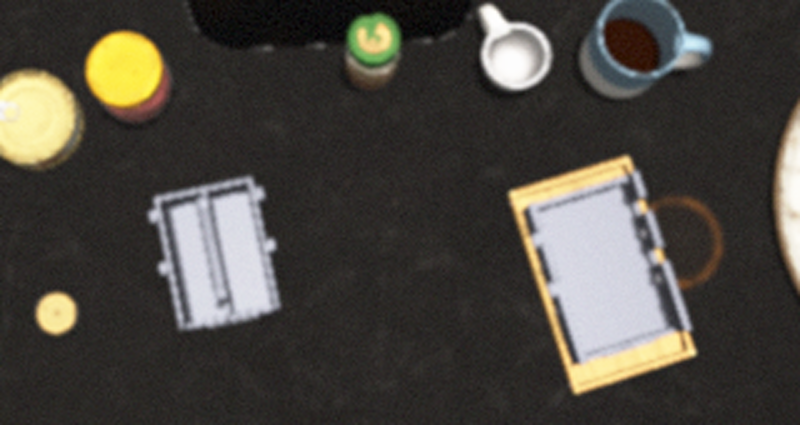

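View pics/c2.png

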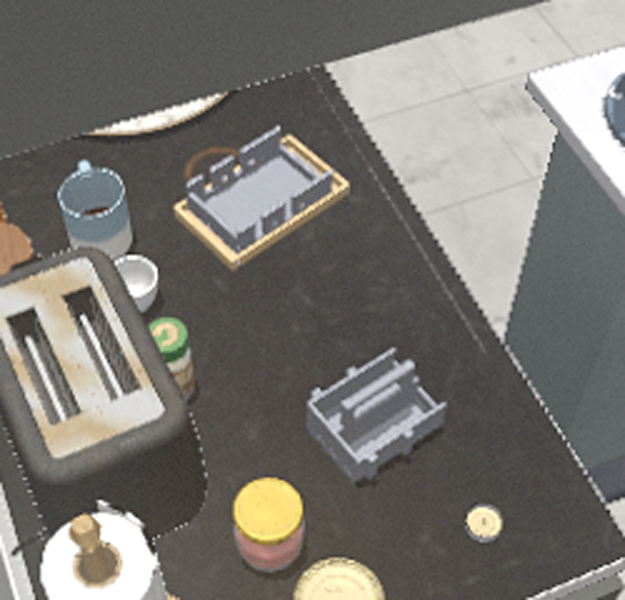

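The top crop shows the caddy at about (215,255) with its ribs toward image-up (+x world), and the rack and tote at about (605,275). I can't yet tell which way the tote's notches face, so I'll enlarge both.

```bash
python3 - <<'E'
import cv2,numpy as np
a=cv2.imread("pics/top.png");b=cv2.imread("pics/scene.png")
f=lambda i:cv2.resize(i,(400,300),interpolation=2)
t=lambda im,u,v,w=36:f(im[v-w*3//4:v+w*3//4,u-w:u+w])
g=np.vstack([np.hstack([t(a,432,240,50),t(a,276,230,40)]),np.hstack([t(b,305,150,40),t(b,350,235,40)])])
g=cv2.convertScaleAbs(g,alpha=1.3)
cv2.imwrite("pics/c3.png",g)
E
```

```text
(no output)
```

View pics/c3.png

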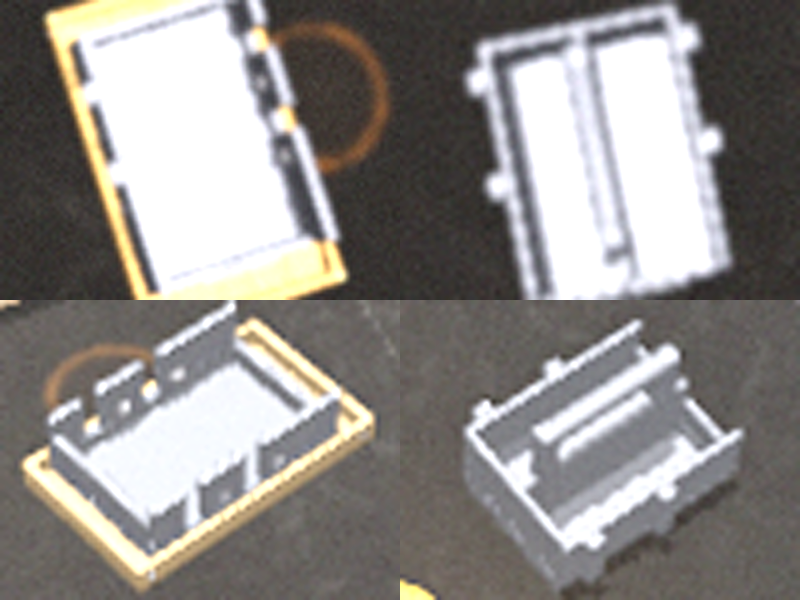

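Both enlargements show the caddy's ribs and the tote's notches grouped toward world +x, with both low ends toward the robot. So the caddy may already face the right way, and I'll check that from near. Next I measure yaws by fitting rectangles while moving over the caddy.

{"api": "drive_tool", "payload": {"rows": [[0.04,-0.035,0,5],[0.08,-0.07,0,12],[0.12,-0.105,0,20],[0.16,-0.14,0,28],[0.2,-0.175,0,36],[0.24,-0.21,0.01,36],[0.28,-0.245,0.02,36],[0.318,-0.277,0.02,36]], "fingers": 0.6}}

```text
t: 1.6
tcp_pos: [0.5815, 0.2962, 0.251]
orientation: [180.0, 0.1, -170.7]
ft_force: [1.4, 0.0, -0.1]
width: 0.0513
gripper_force: 0.0
```

```bash
python3 - <<'E'
from h import *
s=status.read_state(); print(s["t"],s["tcp_pos"],s["orientation"],s["joint_positions"])
p,d=optics.read_camera("wrist"); cv2.imwrite("pics/w1.png",p); np.savez("w1.npz",d=d)
for l in ["caddy_grip","caddy_feet"]:
    for x in tip_of("wrist",l)[:2]: print(l,x, at_z("wrist",x["uv"],{"caddy_grip":.095}.get(l,.014)).round(4))
# bar points from depth: z in .085-.1
v,u=np.mgrid[0:400:2,0:640:2]; uv=np.c_[u.ravel(),v.ravel()]; dd=d[v,u].ravel(); ok=dd>0.02
P=at_d("wrist",uv[ok],dd[ok]); q=P[(P[:,2]>.086)&(P[:,2]<.102)&(np.hypot(P[:,0]-.6,P[:,1]-.28)<.08)]
print(len(q)); 
if len(q)>10: print(q.min(0),q.max(0),cv2.minAreaRect(q[:,:2].astype(np.float32)*1000))
E
```

```text
1.6 [0.58146958 0.29621329 0.25098107] [ 1.79976142e+02  1.03896275e-01 -1.70694198e+02] [ 1.71975416e+01  3.12465107e+01  7.66972262e+01  9.85177906e-03
  7.19500753e+01 -8.21113256e+01]
caddy_grip {'uv': [300.4, 189.8], 'p': 0.81} [[0.5957 0.2754 0.095 ]]
caddy_grip {'uv': [39.8, 127.7], 'p': 0.19} [[0.5723 0.0079 0.095 ]]
caddy_feet {'uv': [304.5, 178.3], 'p': 0.94} [[0.5982 0.2796 0.014 ]]
220
[0.55208867 0.26364874 0.08654148] [0.63925071 0.29285184 0.09516911] ((595.8236083984375, 278.26287841796875), (89.2653579711914, 11.941858291625977), 13.070084571838379)
```

View pics/w1.png

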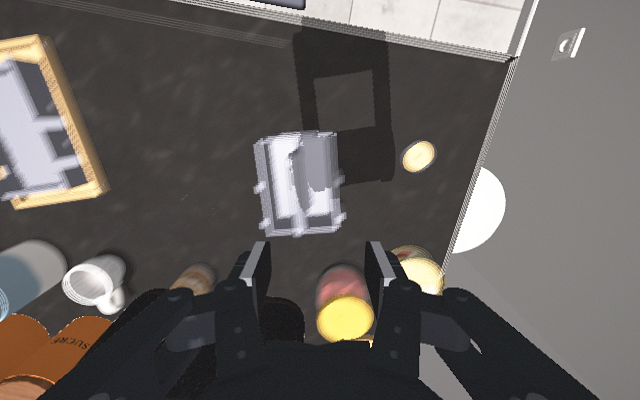

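The wrist picture shows the caddy at (300,185), but it is blurred because the arm was still settling. I'll measure again with the arm still.

```bash
cat >> h.py <<'E'
def cloud(name,st=1):
    o=cam(name); p,d=optics.read_camera(name)
    v,u=np.mgrid[0:400:st,0:640:st]; uv=np.c_[u.ravel(),v.ravel()]; dd=d[v,u].ravel(); ok=dd>0.02
    return p,at_d(name,uv[ok],dd[ok]),uv[ok]
E
python3 - <<'E'
from h import *
s=status.read_state(); print(s["t"],s["tcp_pos"],s["orientation"],s["joint_positions"],abs(s["joint_velocities"]).max())
for n in ["wrist","top"]:
    p,P,uv=cloud(n)
    if n=="wrist": cv2.imwrite("pics/w2.png",p)
    for x in tip_of(n,"caddy_grip")[:1]: print(x, at_z(n,x["uv"],.088).round(4))
    near=(np.hypot(P[:,0]-.6,P[:,1]-.28)<.09)
    for lo,hi in [(.085,.1),(.03,.065)]:
        q=P[near&(P[:,2]>lo)&(P[:,2]<hi)]
        if len(q)>10: print(n,lo,len(q),np.median(q[:,2]),cv2.minAreaRect(q[:,:2].astype(np.float32)*1000))
    near=(np.hypot(P[:,0]-.582,P[:,1]+.075)<.13)
    for lo,hi in [(.012,.022),(.045,.06)]:
        q=P[near&(P[:,2]>lo)&(P[:,2]<hi)]
        if len(q)>10: print(n,"rack",lo,len(q),np.median(q[:,2]),cv2.minAreaRect(q[:,:2].astype(np.float32)*1000))
E
```

```text
1.75 [0.58258353 0.29496047 0.25000509] [ 1.79999528e+02  9.77463015e-02 -1.70989705e+02] [ 1.70721040e+01  3.13404648e+01  7.66839610e+01 -1.39321567e-02
  7.18787283e+01 -8.19338690e+01] 3.6479746834469484
{'uv': [303.4, 193.2], 'p': 0.93} [[0.593 0.284 0.088]]
wrist 0.085 901 0.09309703797558644 ((592.8723754882812, 281.2697448730469), (91.21942901611328, 12.164369583129883), 13.645095825195312)
wrist 0.03 2045 0.051226471700038745 ((592.2925415039062, 281.3272705078125), (121.74687194824219, 103.83032989501953), 13.63710880279541)
wrist rack 0.012 2869 0.016677775298980513 ((585.4800415039062, -72.47078704833984), (193.9522247314453, 121.14629364013672), 18.584260940551758)
wrist rack 0.045 1213 0.05090144451838635 ((572.6275634765625, -23.93956756591797), (151.69927978515625, 8.966534614562988), 18.41165542602539)
{'uv': [273.6, 228.5], 'p': 0.81} [[0.5963 0.2824 0.088 ]]
top 0.03 294 0.05339889173648815 ((594.9801025390625, 275.8124694824219), (122.18212127685547, 97.1566162109375), 12.044333457946777)
top rack 0.012 765 0.017105260514804543 ((585.724853515625, -73.05917358398438), (193.9977264404297, 120.17206573486328), 18.363996505737305)
top rack 0.045 381 0.052495257199233425 ((589.0581665039062, -72.22037506103516), (150.9564208984375, 108.3298568725586), 18.27666473388672)
```

{"api": "drive_tool", "payload": {"rows": [[0.01,-0.014,-0.04,4.6],[0.01,-0.014,-0.08,4.6],[0.01,-0.014,-0.1,4.6],[0.01,-0.014,-0.1,4.6],[0.01,-0.014,-0.1,4.6]]}}

```text
t: 2.45
tcp_pos: [0.5891, 0.2849, 0.1502]
orientation: [180.0, -0.0, -166.0]
ft_force: [-0.5, 0.6, 0.1]
width: 0.0513
gripper_force: 0.0
```

```bash
python3 - <<'E'
from h import *
s=status.read_state(); print(s["t"],s["tcp_pos"],s["orientation"],abs(s["joint_velocities"]).max())
p,P,uv=cloud("wrist"); cv2.imwrite("pics/w3.png",p)
near=(np.hypot(P[:,0]-.594,P[:,1]-.281)<.09)
for lo,hi in [(.085,.1),(.03,.065)]:
    q=P[near&(P[:,2]>lo)&(P[:,2]<hi)]
    if len(q)>10: print(lo,len(q),np.median(q[:,2]),cv2.minAreaRect(q[:,:2].astype(np.float32)*1000))
# ribs: points beyond |y|>47mm
def loc(P,c,a):
    a=np.radians(a); d=P[:,:2]-c; return np.c_[d@[np.cos(a),np.sin(a)],d@[-np.sin(a),np.cos(a)]]*1000
L=loc(P,[.594,.281],13.6); m=(abs(L[:,1])>47)&(abs(L[:,1])<54)&(abs(L[:,0])<70)&(P[:,2]>.035)&(P[:,2]<.065)
print("ribs",np.histogram(L[m,0],bins=np.arange(-70,71,10)))
p,P,uv=cloud("top"); L=loc(P,[.5856,-.0728],18.45)
for sg in (1,-1):
    m=(L[:,1]*sg>40)&(L[:,1]*sg<60)&(abs(L[:,0])<95)&(P[:,2]>.04)&(P[:,2]<.06)
    print("wall",sg,np.histogram(L[m,0],bins=np.arange(-90,91,6)))
E
```

```text
2.45 [0.58909837 0.28485097 0.15018818] [ 1.79996246e+02 -2.63779268e-03 -1.65976500e+02] 1.81685230604279
0.085 1796 0.0946968144266541 ((596.2376708984375, 279.80133056640625), (91.29901123046875, 11.968069076538086), 13.258842468261719)
0.03 4106 0.049607266942774786 ((596.146484375, 279.8851013183594), (122.00357818603516, 104.04786682128906), 13.463418960571289)
ribs (array([  0,   0,   0,   0,   0,   0, 132,  38,   0,   0,   0,  51,   1,
         0]), array([-70, -60, -50, -40, -30, -20, -10,   0,  10,  20,  30,  40,  50,
        60,  70]))
wall 1 (array([ 0,  0,  0,  8, 11,  9, 11, 10,  9, 11,  9, 11,  9, 11,  1,  1,  9,
       11,  9, 11,  9,  8,  0,  2,  9,  9,  9, 12,  2,  0]), array([-90, -84, -78, -72, -66, -60, -54, -48, -42, -36, -30, -24, -18,
       -12,  -6,   0,   6,  12,  18,  24,  30,  36,  42,  48,  54,  60,
        66,  72,  78,  84,  90]))
wall -1 (array([ 0,  0,  1, 11, 12, 10, 11, 12, 10, 12, 11, 12, 11, 10,  1,  0,  7,
       10, 12, 10, 11,  6,  0,  3, 11,  9, 11, 12,  1,  0]), array([-90, -84, -78, -72, -66, -60, -54, -48, -42, -36, -30, -24, -18,
       -12,  -6,   0,   6,  12,  18,  24,  30,  36,  42,  48,  54,  60,
        66,  72,  78,  84,  90]))
```

Ribs (−4, +44) and notches (about 0, +47 in the rack frame) line up the same way round, on both walls. The caddy already faces correctly, so only about 5° of yaw is needed. A half turn would put the ribs on the rim. Now the grasp.

{"api": "drive_tool", "payload": {"rows": [[0.005,-0.004,-0.03,-0.5],[0.005,-0.004,-0.06,-0.5],[0.005,-0.004,-0.081,-0.5],[0.005,-0.004,-0.081,-0.5],[0.005,-0.004,-0.081,-0.5],[0.005,-0.004,-0.081,-0.5]]}}

```text
t: 3.15
tcp_pos: [0.5963, 0.2802, 0.0712]
orientation: [180.0, 0.3, -166.6]
ft_force: [0.3, 0.7, -0.3]
width: 0.0509
gripper_force: 0.0
```

```bash
python3 - <<'E'
from h import *
s=status.read_state(); print(s["t"],s["tcp_pos"],s["orientation"],abs(s["joint_velocities"]).max(),s["ft_force"])
E
```

```text
3.15 [0.59633068 0.28023852 0.07120988] [ 179.99271195    0.25357926 -166.57021103] 0.1602035340703638 [ 0.2956539   0.65692455 -0.31522652]
```

{"api": "drive_tool", "payload": {"rows": [[0,0,-0.001,0],[0,0,-0.001,0],[0,0,-0.001,0],[0,0,-0.001,0],[0,0,-0.001,0],[0,0,-0.001,0]], "fingers": 0}}

```text
t: 3.75
tcp_pos: [0.5953, 0.2796, 0.0688]
orientation: [-180.0, 0.1, -166.6]
ft_force: [-0.7, -0.3, 6.3]
width: 0.0108
gripper_force: 59.4
```

{"api": "drive_tool", "payload": {"rows": [[0,0,0.01,0],[0,0,0.03,0],[0,0,0.05,0],[0,0,0.07,0],[0,0,0.09,0],[0,0,0.1,0],[0,0,0.1,0],[0,0,0.1,0]]}}

```text
t: 4.55
tcp_pos: [0.594, 0.2794, 0.167]
orientation: [-180.0, -0.1, -166.6]
ft_force: [-0.6, 0.3, -2.9]
width: 0.0112
gripper_force: 58.6
```

{"api": "drive_tool", "payload": {"rows": [[0,-0.03,0,1],[0,-0.065,0,2],[0,-0.1,0,3],[-0.001,-0.135,0,4],[-0.002,-0.17,0,5],[-0.003,-0.205,0,5],[-0.004,-0.24,0,5],[-0.005,-0.27,0,5]]}}

```text
t: 5.35
tcp_pos: [0.5886, 0.0079, 0.1663]
orientation: [179.9, -0.2, -161.6]
ft_force: [0.5, 0.2, -2.8]
width: 0.0109
gripper_force: 58.7
```

```bash
python3 - <<'E'
from h import *
s=status.read_state(); print(s["t"],s["tcp_pos"],s["orientation"],s["joint_positions"],abs(s["joint_velocities"]).max(),s["ft_force"])
E
```

```text
5.35 [0.58857238 0.0079251  0.16629562] [ 1.79928389e+02 -1.57269206e-01 -1.61627779e+02] [-1.00920266e+01  3.21316383e+01  9.08927560e+01 -1.42863434e-02
  5.71479947e+01 -1.18456382e+02] 29.03525892416678 [ 0.49492918  0.22743013 -2.80501995]
```

{"api": "drive_tool", "payload": {"rows": [[0,0,0,0],[0,0,0,0],[0,0,0,0]]}}

```text
t: 5.65
tcp_pos: [0.589, 0.0105, 0.167]
orientation: [179.9, -0.1, -161.6]
ft_force: [0.1, 0.3, -2.3]
width: 0.011
gripper_force: 58.8
```

```bash
cat > look.py <<'E'
from h import *
def loc(P,c,a):
    a=np.radians(a); d=P[:,:2]-c; return np.c_[d@[np.cos(a),np.sin(a)],d@[-np.sin(a),np.cos(a)]]*1000
s=status.read_state(); print(s["t"],s["tcp_pos"],s["orientation"],abs(s["joint_velocities"]).max(),s["ft_force"])
p,P,uv=cloud("wrist"); cv2.imwrite("pics/w%.2f.png"%s["t"],p)
t=s["tcp_pos"]
q=P[(np.hypot(P[:,0]-t[0],P[:,1]-t[1])<.08)&(P[:,2]>t[2]-.03)&(P[:,2]<t[2]-.005)]
print("caddy rim",len(q),np.median(q[:,2]) if len(q) else 0, cv2.minAreaRect(q[:,:2].astype(np.float32)*1000) if len(q)>10 else 0)
L=loc(P,[.5856,-.0728],18.45)
m=(abs(L[:,0])<105)&(abs(L[:,1])<68)
for lo,hi in [(.012,.022),(.045,.06)]:
    q=P[m&(P[:,2]>lo)&(P[:,2]<hi)]
    if len(q)>10: print(lo,len(q),np.median(q[:,2]),cv2.minAreaRect(q[:,:2].astype(np.float32)*1000))
for sg in (1,-1):
    k=m&(L[:,1]*sg>40)&(P[:,2]>.045)&(P[:,2]<.06)
    if k.sum()>30:
        x=np.sort(L[k,0]); g=np.diff(x); i=np.where(g>4)[0]; print("wall",sg,k.sum(),"y",np.percentile(L[k,1],[2,50,98]).round(1),"x",x[[0,-1]].round(1),"gaps",[(x[j].round(1),x[j+1].round(1)) for j in i])
E
python3 look.py
```

```text
5.65 [0.58902219 0.01045886 0.16695777] [ 1.79921526e+02 -9.26454267e-02 -1.61563348e+02] 0.8330548359806446 [ 0.09549193  0.25476365 -2.31683933]
caddy rim 4517 0.15149025425833737 ((589.2503662109375, 10.95928955078125), (119.20867156982422, 104.11445617675781), 18.46571159362793)
0.012 2742 0.01716986768560025 ((586.3368530273438, -73.64726257324219), (192.53890991210938, 118.86768341064453), 18.74481201171875)
0.045 1857 0.05192827977864012 ((590.1439819335938, -73.31280517578125), (150.8783721923828, 106.9304428100586), 18.578699111938477)
wall 1 427 y [45.4 48.8 51.3] x [-71.4 -26.5] gaps []
wall -1 1430 y [-54.5 -50.1 -48.2] x [-71.2  79.7] gaps [(np.float64(-5.9), np.float64(6.5)), (np.float64(41.9), np.float64(54.2))]
```

{"api": "drive_tool", "payload": {"rows": [[0,-0.03,0,0.2],[0.001,-0.06,0,0.2],[0.001,-0.084,0,0.2],[0.001,-0.084,-0.02,0.2],[0.001,-0.084,-0.04,0.2],[0.001,-0.084,-0.046,0.2],[0.001,-0.084,-0.046,0.2],[0.001,-0.084,-0.046,0.2]]}}

```text
t: 6.5
tcp_pos: [0.5913, -0.0737, 0.1223]
orientation: [-180.0, 0.0, -161.3]
ft_force: [-0.8, 0.2, -1.6]
width: 0.0111
gripper_force: 58.8
```

```bash
python3 look.py
```

```text
6.5 [ 0.5912847  -0.07374824  0.12234507] [-1.79968809e+02  4.56080017e-02 -1.61316708e+02] 0.7521877207043292 [-0.83871489  0.21890148 -1.63072153]
caddy rim 4522 0.10698438288403644 ((591.8931884765625, -73.56747436523438), (119.82549285888672, 103.75752258300781), 18.626731872558594)
0.012 1622 0.017164724453385433 ((516.5753784179688, -97.8993911743164), (44.78694534301758, 117.86512756347656), 18.377119064331055)
0.045 8958 0.056986187308098374 ((580.8934326171875, -76.71804809570312), (131.72389221191406, 106.00436401367188), 18.318418502807617)
wall 1 291 y [44.6 47.  50.6] x [-71.4 -50.6] gaps []
wall -1 583 y [-54.6 -48.7 -40.1] x [-71.7  59.5] gaps [(np.float64(-50.8), np.float64(-46.0))]
```

{"api": "drive_tool", "payload": {"rows": [[-0.002,0,0,0],[-0.002,0,0,0],[-0.002,0,-0.004,0],[-0.002,0,-0.008,0],[-0.002,0,-0.012,0],[-0.002,0,-0.015,0],[-0.002,0,-0.017,0],[-0.002,0,-0.017,0]]}}

```text
t: 7.35
tcp_pos: [0.5887, -0.0744, 0.1044]
orientation: [180.0, -0.0, -161.4]
ft_force: [0.7, 0.3, -2.1]
width: 0.0111
gripper_force: 58.8
```

{"api": "drive_tool", "payload": {"rows": [[0,0,-0.002,0],[0,0,-0.004,0],[0,0,-0.006,0],[0,0,-0.006,0]]}}

```text
t: 7.75
tcp_pos: [0.5887, -0.0744, 0.0986]
orientation: [180.0, -0.0, -161.4]
ft_force: [0.6, 0.5, -2.1]
width: 0.0106
gripper_force: 58.9
```

{"api": "drive_tool", "payload": {"rows": [[0,0,-0.002,0],[0,0,-0.004,0],[0,0,-0.006,0],[0,0,-0.008,0],[0,0,-0.01,0],[0,0,-0.01,0]]}}

```text
t: 8.35
tcp_pos: [0.5887, -0.0743, 0.0885]
orientation: [180.0, -0.0, -161.4]
ft_force: [0.6, -0.4, -3.0]
width: 0.0108
gripper_force: 58.8
```

Ribs are in, with the handle at about 0.108 m. Now I press gently past the catches.

{"api": "drive_tool", "payload": {"rows": [[0,0,-0.001,0],[0,0,-0.002,0],[0,0,-0.003,0],[0,0,-0.004,0],[0,0,-0.005,0],[0,0,-0.005,0]]}}

```text
t: 8.95
tcp_pos: [0.5892, -0.0746, 0.0845]
orientation: [-179.9, 0.1, -161.4]
ft_force: [-0.3, 0.4, 4.0]
width: 0.0108
gripper_force: 59.7
```

{"api": "drive_tool", "payload": {"rows": [[0,0,-0.001,0],[0,0,-0.002,0],[0,0,-0.003,0],[0,0,-0.004,0],[0,0,-0.004,0]]}}

```text
t: 9.45
tcp_pos: [0.5892, -0.0745, 0.0801]
orientation: [-180.0, 0.1, -161.4]
ft_force: [0.5, 0.6, 2.4]
width: 0.0109
gripper_force: 59.5
```

{"api": "drive_tool", "payload": {"rows": [[0,0,-0.001,0],[0,0,-0.002,0],[0,0,-0.002,0]]}}

```text
t: 9.75
tcp_pos: [0.5888, -0.0744, 0.0775]
orientation: [-180.0, 0.0, -161.4]
ft_force: [0.9, 0.6, -0.1]
width: 0.0107
gripper_force: 59.2
```

Handle at about 0.0967 m. I'll go on until the floor pushes back.

{"api": "drive_tool", "payload": {"rows": [[0,0,-0.0005,0],[0,0,-0.001,0],[0,0,-0.001,0],[0,0,-0.001,0]]}}

```text
t: 10.15
tcp_pos: [0.5888, -0.0744, 0.0768]
orientation: [-180.0, 0.0, -161.4]
ft_force: [1.6, 1.3, 1.2]
width: 0.0111
gripper_force: 59.4
```

{"api": "drive_tool", "payload": {"rows": [[0,0,-0.0007,0],[0,0,-0.0015,0],[0,0,-0.0015,0],[0,0,-0.0015,0]]}}

```text
t: 10.55
tcp_pos: [0.5889, -0.0744, 0.0767]
orientation: [-180.0, 0.0, -161.4]
ft_force: [-0.5, 1.6, 9.8]
width: 0.0113
gripper_force: 60.5
```

It is on the floor: 9.8 N with no further sinking. I'll ease off, let go and retreat.

{"api": "drive_tool", "payload": {"rows": [[0,0,0.001,0],[0,0,0.001,0]]}}

```text
t: 10.75
tcp_pos: [0.5888, -0.0745, 0.0767]
orientation: [-180.0, 0.0, -161.4]
ft_force: [0.5, 0.7, 5.5]
width: 0.0113
gripper_force: 59.9
```

{"api": "drive_tool", "payload": {"rows": [[0,0,0,0],[0,0,0,0],[0,0,0,0],[0,0,0,0],[0,0,0,0],[0,0,0,0]], "fingers": 0.5}}

```text
t: 11.35
tcp_pos: [0.5886, -0.0744, 0.0762]
orientation: [180.0, -0.0, -161.4]
ft_force: [0.7, 1.5, -0.0]
width: 0.0428
gripper_force: 0.0
```

{"api": "drive_tool", "payload": {"rows": [[0,0,0.02,0],[0,0,0.05,0],[0,0,0.09,0],[0,0,0.12,0],[0,0,0.13,0],[0,0,0.13,0],[0,0,0.13,0]]}}

```text
t: 12.05
tcp_pos: [0.5877, -0.0741, 0.2051]
orientation: [179.9, -0.1, -161.4]
ft_force: [0.6, -0.7, -0.3]
width: 0.0424
gripper_force: 0.0
```

```bash
python3 - <<'E'
from h import *
s=status.read_state(); print(s["t"],s["tcp_pos"],s["width"],s["ft_force"])
p,P,uv=cloud("wrist"); cv2.imwrite("pics/end.png",p)
k=np.hypot(P[:,0]-.589,P[:,1]+.074)<.09
for lo,hi in [(.09,.115),(.055,.07)]:
    q=P[k&(P[:,2]>lo)&(P[:,2]<hi)]; A=np.c_[q[:,:2]-q[:,:2].mean(0),np.ones(len(q))]
    print(lo,len(q),np.median(q[:,2]),cv2.minAreaRect(q[:,:2].astype(np.float32)*1000),np.linalg.lstsq(A,q[:,2],rcond=None)[0])
E
```

```text
12.05 [ 0.58773706 -0.07409906  0.20511064] 0.042404337717392486 [ 0.61089641 -0.69098773 -0.32360441]
0.09 1278 0.10099428118784982 ((588.1533203125, -74.19647979736328), (90.80414581298828, 11.609652519226074), 18.9826602935791) [ 0.01077903 -0.01344251  0.10071388]
0.055 1712 0.06116400916148804 ((588.8513793945312, -73.67491912841797), (119.16094970703125, 104.19654083251953), 18.600126266479492) [-4.62784497e-03 -8.70819571e-05  6.06502816e-02]
```

View pics/end.png

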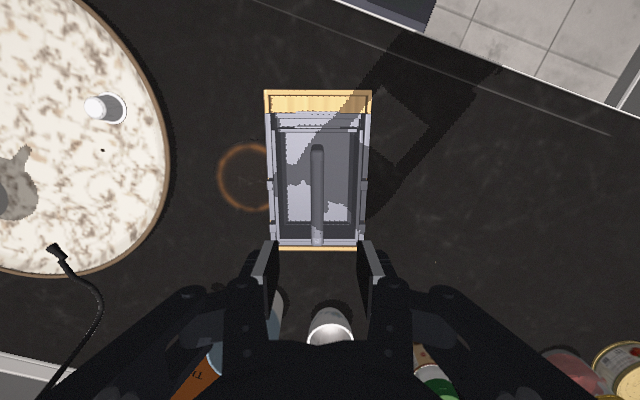

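The caddy sits square in the tote at about (318,185), level, with its rim at about 61 mm (63 mm nominal). The gripper is well clear.

```bash
python3 -c "
from rig import workorder; print(workorder.sign_off())"
```

```text
the job is handed in; nothing more can be done
None
```

The caddy is nested fully home and level in the tote, let go and signed off, with at most about 10 N in the pressing readings; the brief said it was the wrong way round, but the cameras showed it already matched the tote, so I turned it only about 5° instead of half a turn.

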